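# Load the long tin into the labelling jig

## Robot

A 6-joint arm with a two-finger parallel gripper is mounted at the origin on the work surface. World frame = base frame: x ahead of the robot, y to its left, z up, the work surface at z = 0. Lengths are in m, angles in rad, forces in N, time in s.
With the tool pointing down it reaches from about 0.375 to 0.975 m from the base axis. Payload 3.8 kg.
Tool frame: the origin (TCP) lies on the mounting face of the last link; the fingertips stand 173 mm ahead of it and the grasp point (between the pads) lies 155 mm ahead of it; z points along the fingers, y is the direction in which the jaws open and shut (so a half turn about z gives the same grasp; the last joint's range is limited). The gripper opens to 85 mm and grips with 20 to 120 N. Pads are 22 mm wide; open, the fingers measure 114 mm over their backs; the gripper's body (76 mm by 85 mm) begins 54 mm behind the grasp point. The pads swing forward as they close: fully open they stand 13 mm farther back than shut.
Start: joints at [-1.201, 0.264, 1.604, -0, 1.274, -0.037], TCP at [0.267, -0.62, 0.405] pointing down, gripper open.
Joint ranges: [-2.63, 2.63], [-0.94, 2.18], [0.31, 2.57], [-1.31, 4.45], [0, 2.66], [-2.55, 2.55]. Speed limits (rad/s): [2.57, 2.57, 3.14, 3.14, 3.14, 3.14].

## Interface

Orientations are given as a rotation vector (axis times angle).
In Python, from workcell import bot gives the robot as it stands.
- The arm moves only by the shell command python3 -m jog 'ROWS' [FORCE]. ROWS is JSON, a list that holds one entry, the list of rows, each a list of 7 numbers: the closure, from 0 (fully open) to 1 (shut), then the shift along the tool's x, y, z in cm, then the turn, a rotation vector about the tool's x, y, z in rad. A call has 1 to 12 rows; each row is the pose to reach, as a shift and turn from the pose commanded when the call began, along the tool's axes at that moment; what a row does not reach only later rows make up. A row lasts 1/8 s, in which the tool goes at most 62.5 mm and 10.7 degrees, less where a joint would pass 70% of its speed; a pose out of reach is approached as far as the arm can. A call with a gripper value outside its range is refused whole. The fingers move at their own pace and stop on an object; FORCE is the grip in N (left out, the last holds). Time passes only in rows, so rows that repeat a pose let the fingers close. It gives the time, the measured TCP pose, the force and the opening at its end, in the units of the state.
- bot.read_state(): the state, without advancing time (a new reading comes with each control period).
- bot.read_camera(name): name is "side" or "top"; returns the picture (420x560x3 uint8, red, green, blue); there is no depth.
- bot.camera_model(name): a dict with "intrinsics" (3x3 intrinsics, pixels), "rvec" (rotation vector, rad) and "tvec" (3), from world to camera coordinates, as OpenCV has them. Camera axes: x right, y down, z forward; pixel columns grow to the right and rows downward; lengths in m; the calibration is good to about 2 mm. A picture is of the moment at which its call begins. camera_model takes no time and is no camera call.
- bot.finish_job(): hands the job in, once; it reports no verdict.
The state is a dict: "time": time; "q": joint angles; "joint_vel": joint speeds; "joint_torque": joint torques, N m; "tool_pos": TCP position; "tcp_rot": TCP orientation; "wrist_force": force on the tool from outside, world axes, zero at the start; "torque": the same for the moment, N m; "width": opening from 0.0 (shut) to 1.0 (fully open).
Only numpy, scipy, OpenCV 4.12 (cv2) and the standard library are available. Lean on these libraries where they do the work, as an engineer would, in place of code of your own. Each camera call takes 0.05 s, during which the arm holds its last target.

## Task

Get the long tin ready for its label: take it from the rack, lay it in the V of the labelling jig with its flat base towards the back stop (screw cap towards the six-sided pocket), and push it fully home, resting on both flanks and hard against the stop. Then lock it in: stand the loose six-sided keeper bar upright in the jig's six-sided pocket, dropped right down onto the pocket floor, and let go. Leave the short tin and everything else on the table where it is.

Things in the scene. Friction and masses are not known exactly. Their poses are not given: they have to be found in the camera images.
- tin_centre (a point): Centre of the long tin, a loose plain aluminium cylinder lying level in one of the rack's troughs, 150 mm long in all: body 50 mm in diameter and 130 mm long, then a narrower screw cap 40 mm in diameter, 20 mm long. On its axis, 75 mm from either end. x runs along the tin from cap to base; it may be rolled to any angle about x. 0.18 to 0.36 kg.
- tin_base (a point): Centre of the flat base (the end without cap) of the long tin, 75 mm along +x from its centre; same axes.
- short_tin_centre (a point): Centre of the short tin, a bystander: same look and diameters but only 100 mm long (80 mm body, 20 mm cap). It lies in the rack's other trough. Not to be moved.
- rack: Fixed dark steel stock rack, plate 120 x 190 mm, 10 mm thick, origin at the centre of its underside on the table. Two troughs along its x axis at y = +50 and y = -50 mm; each is a pair of ribs 8 mm wide and 8 mm high (tops 18 mm above the table), 30 mm apart inside. A tin lies on the two ribs with its axis 38 mm above the table.
- jig: Fixed labelling jig; origin on the table, z up, x along the V towards the back stop. Base plate x = -125 to 100 mm, 90 mm wide, 8 mm thick. Back stop: upright plate x = 85 to 97 mm, 70 mm wide, top 88 mm above the table. The six-sided pocket is centred at x = -91 mm, y = 0. Bystanding paper label roll at x = 50, y = -115 mm: 72 mm in diameter, spindle 70 mm high.
- jig_v (a point): Bottom line of the white V-block (where the flanks would meet), half-way along it, 20 mm above the table; same axes as the jig. The V is 110 mm long along x, 90 degrees, flanks at 45 degrees. They end 22 mm either side of the middle, 42 mm above the table; the block is up to 53 mm wide, below 38 mm above the table.
- jig_stop (a point): Point on the face of the back stop where the centre of the tin's base belongs: 55 mm above the table, the height of the tin's axis when it rests on both flanks. +x points into the stop. Same axes as the jig.
- jig_pocket (a point): Centre of the floor of the six-sided pocket, 8 mm above the table. Hexagon 39 mm across flats, 16 mm deep (mouth 24 mm above the table), walls 8 mm; flats face +y and -y of these axes (as the jig's), corners +x and -x. With the tin home its cap ends 26 mm from the pocket's centre and the keeper clears it by 5 mm; with the tin not home the keeper does not fit.
- keeper_centre (a point): Centre, half-way up, of the loose keeper: a plain aluminium six-sided bar standing upright on the table, 36 mm across flats (41.6 mm over corners), 75 mm high, its lowest 4 mm reduced to 33 mm across flats. Two of its flats face +y and -y of its own axes; z is up. 0.15 to 0.31 kg. It goes into the pocket in any of the six turns.
- keeper_foot (a point): Centre of the keeper's underside, 37.5 mm below its centre; same axes.
- truffle0: Bystander: gold truffle in a paper cup, 50 mm across, 38 mm high, origin at its underside.
- truffle1: Bystander: another such truffle.
- truffle2: Bystander: another such truffle.
- bottle: Bystander: white squeeze bottle, 54 mm in diameter, 145 mm high, standing; origin at its underside.
- stone: Bystander: grey pebble, 86 mm across, 38 mm high, origin at its underside.
- jar: Bystander: glass jar with steel lid, 64 mm in diameter, 85 mm high, origin at its underside.
Not all that is in view belongs to the job. What is shaped like the part that bears keeper_centre but green is not meant.

How it is judged:
By the outcome, as a careful person would: the job done as asked, in the order asked, and still so for the second after the job is handed in, with the robot touching nothing.
It also fails if it takes over 72 s, if anything falls off the work surface, if the arm or the gripper's body presses on something with over 40 N, if the wrist force passes 120 N, or if a joint passes its speed limit or range.

## Working session

There is one attempt and no reset: what is moved stays moved. The work goes in short steps, Python scripts to look and compute and a shell command to move; the robot and the scene stay as the last step left them, time stands still between calls to the robot, and variables do not carry over. Pictures are saved under pics/ and viewed, and the job is handed in when it is done.

```bash
ls; mkdir -p pics; python3 - <<'E'
from workcell import bot
import cv2
print(bot.read_state())
for n in("side","top"):
    im=bot.read_camera(n); cv2.imwrite(f"pics/{n}0.png",im[:,:,::-1])
    m=bot.camera_model(n); print(n,m)
E
```

```text
pics
{'time': 0.0, 'q': array([-1.20085964e+00,  2.64765448e-01,  1.60536612e+00,  4.25798990e-05,
        1.27370453e+00, -3.69032585e-02]), 'joint_vel': array([-9.62533951e-04,  1.13716756e-03,  7.57906681e-04,  6.64900103e-04,
       -2.66579014e-06,  1.08210796e-03]), 'joint_torque': array([ 2.86964359e-04, -5.15111625e+01, -3.67313397e+01, -9.85327983e-05,
        1.30506992e-02, -1.98322185e-07]), 'tool_pos': array([ 0.26698361, -0.61958559,  0.40335757]), 'tcp_rot': array([-3.07464794e+00, -6.34196871e-01,  5.20680601e-04]), 'wrist_force': array([0.39991112, 0.09182818, 1.07221037]), 'torque': array([-0.00894229, -0.03911958, -0.00973179]), 'width': 1.001424764951231}
side {'intrinsics': array([[447.76667134,   0.        , 280.28898588],
       [  0.        , 447.76667134, 217.86232015],
       [  0.        ,   0.        ,   1.        ]]), 'rvec': array([ 0.20102429, -2.70110326,  1.4105077 ]), 'tvec': array([0.55607818, 0.08605455, 1.01828092])}
top {'intrinsics': array([[523.85097972,   0.        , 270.07735917],
       [  0.        , 523.85097972, 218.04040153],
       [  0.        ,   0.        ,   1.        ]]), 'rvec': array([ 2.18791375, -2.18341984,  0.0603104 ]), 'tvec': array([0.00162575, 0.55737991, 1.26766876])}
```

View pics/top0.png

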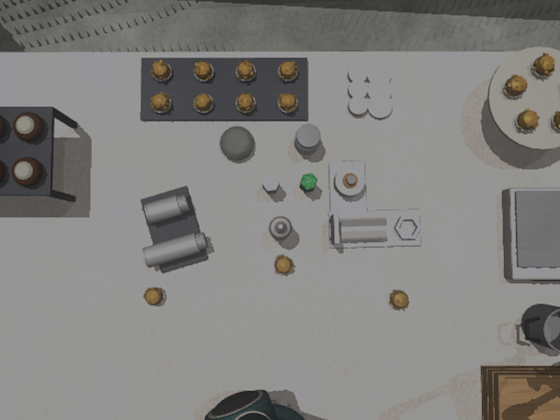

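View pics/side0.png

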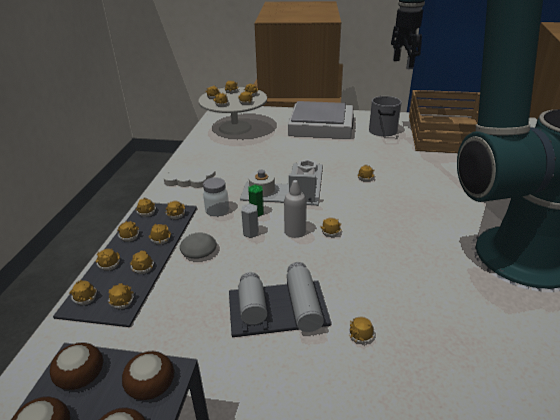

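The top view shows the long tin at about (175,248) with its cap to the right (205,243), and the short tin at (166,208). The silver keeper is at (271,186) and its green lookalike at (309,182). The jig is at (378,228), with the stop on the left (336,229) and the pocket at (406,228). The bottle is at (281,227). I'll enlarge these.

```bash
python3 - <<'E'
import cv2
t=cv2.imread("pics/top0.png"); s=cv2.imread("pics/side0.png")
def crop(im,x,y,w,h,k,n): cv2.imwrite(f"pics/{n}.png",cv2.resize(im[y:y+h,x:x+w],None,fx=k,fy=k,interpolation=cv2.INTER_CUBIC))
crop(t,135,180,80,100,6,"c_rack"); crop(t,320,155,110,100,7,"c_jig"); crop(t,255,165,70,80,7,"c_keep"); crop(s,220,160,120,180,3.3,"c_side")
E
```

```text
(no output)
```

View pics/c_rack.png

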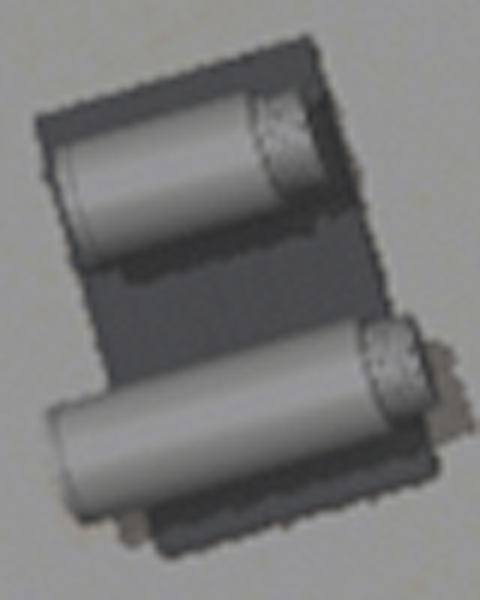

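View pics/c_jig.png

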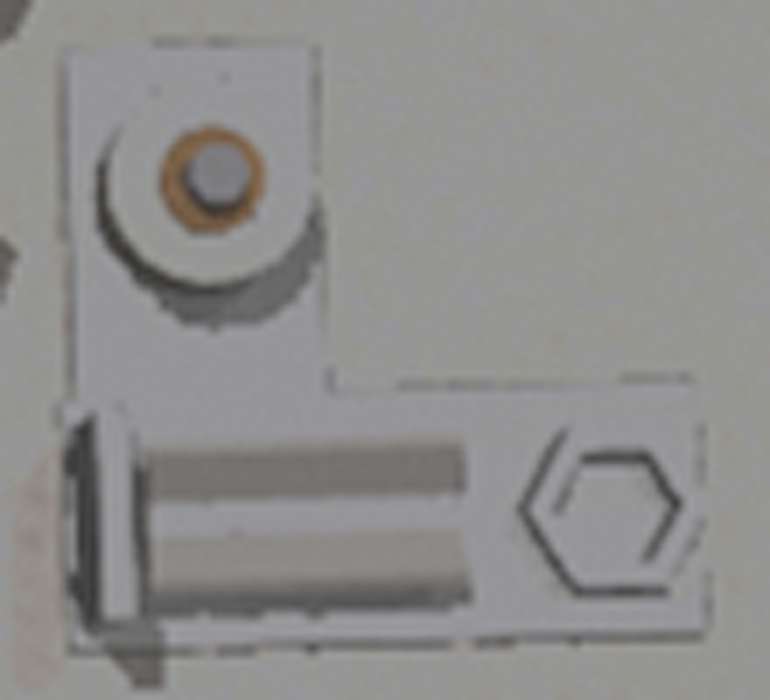

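View pics/c_keep.png

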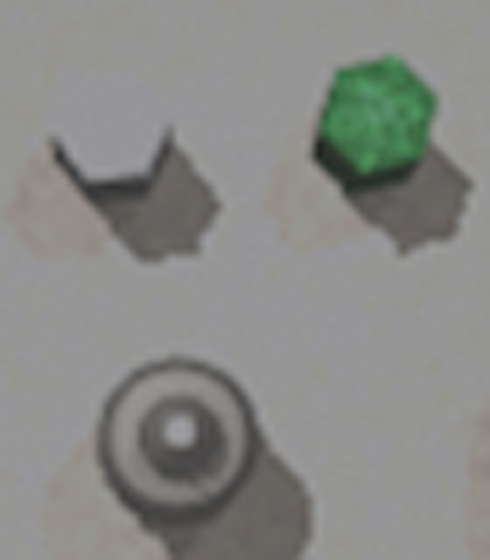

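View pics/c_side.png

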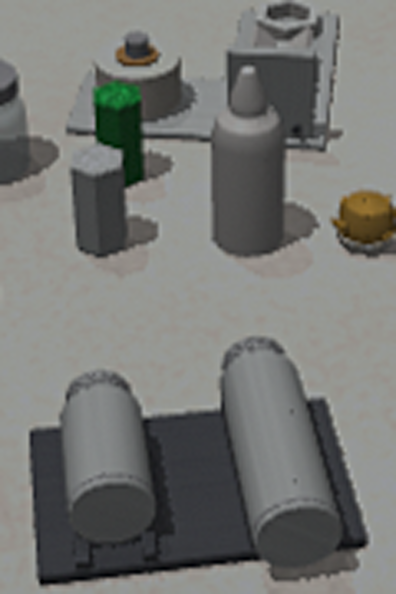

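```bash
cat > h.py <<'E'
import numpy as np, cv2
from scipy.optimize import least_squares
CAM={'side':(np.array([[447.76667134,0,280.28898588],[0,447.76667134,217.86232015],[0,0,1]]),np.array([0.20102429,-2.70110326,1.4105077]),np.array([0.55607818,0.08605455,1.01828092])),
'top':(np.array([[523.85097972,0,270.07735917],[0,523.85097972,218.04040153],[0,0,1]]),np.array([2.18791375,-2.18341984,0.0603104]),np.array([0.00162575,0.55737991,1.26766876]))}
def proj(n,P):
    K,r,t=CAM[n]; return cv2.projectPoints(np.atleast_2d(np.array(P,float)),r,t,K,None)[0][:,0]
def ray(n,px,z):
    K,r,t=CAM[n]; R=cv2.Rodrigues(r)[0]; d=R.T@np.linalg.solve(K,[px[0],px[1],1]); c=-R.T@t
    return c+d*(z-c[2])/d[2]
def w(p,L):  # p=x,y,yaw ; local mm points -> world
    c,s=np.cos(p[2]),np.sin(p[2]); L=np.atleast_2d(np.array(L,float))/1000
    return np.c_[p[0]+c*L[:,0]-s*L[:,1],p[1]+s*L[:,0]+c*L[:,1],L[:,2]]
def fit(obs,p0): # obs list (cam,local,px)
    def f(p): return np.concatenate([proj(c,w(p,l))[0]-np.array(x) for c,l,x in obs])
    r=least_squares(f,p0,loss='soft_l1'); return r.x,r.fun.reshape(-1,2)
def up(c,x0,y0,k): return ((c[0]+.5)/k-.5+x0,(c[1]+.5)/k-.5+y0)
def draw(im,n,polys,x0,y0,w_,h_,k,name):
    c=cv2.resize(im[y0:y0+h_,x0:x0+w_],None,fx=k,fy=k,interpolation=cv2.INTER_CUBIC)
    for P,col in polys:
        q=((proj(n,P)-[x0,y0]+.5)*k-.5); cv2.polylines(c,[np.round(q).astype(int)],False,col,1,cv2.LINE_AA)
    cv2.imwrite(f"pics/{name}.png",c)
E
python3 - <<'E'
from h import *
u=lambda a,b:up((a,b),320,155,7)
T='top'
obs=[(T,(-125,45,8),u(706,635)),(T,(-125,-45,8),u(695,378)),(T,(100,45,8),u(72,653)),
(T,(97,-35,88),u(97,408)),(T,(97,35,88),u(105,622)),(T,(85,35,88),u(140,622)),(T,(85,-35,88),u(133,408))]
p,r=fit(obs,[.55,-.25,1.57]); print('jig',p,np.round(r,1).tolist())
for z in(0,):
  print('origin pocket v', w(p,[(-91,0,8),(0,0,20),(85,0,55)]))
# rack + tin rough
u=lambda a,b:up((a,b),135,180,6)
for q,z in[((170,556),.01),((435,470),.01),((315,38),.01),((38,118),.01)]: print('rack',ray(T,u(*q),z))
# tin silhouette at axis height
for nm,q in dict(baseA=(50,415),baseB=(85,520),capA=(418,318),capB=(436,405)).items(): print(nm,ray(T,u(*q),.038))
t=cv2.imread("pics/top0.png")
c=t[165:215,255:325]; c=cv2.resize(c,None,fx=10,fy=10,interpolation=cv2.INTER_CUBIC).astype(float)
c=np.clip((c-100)*255/80,0,255); cv2.imwrite('pics/kc.png',c)
s=cv2.imread("pics/side0.png")
c=s[200:245,225:285]; c=cv2.resize(c,None,fx=10,fy=10,interpolation=cv2.INTER_CUBIC).astype(float); cv2.imwrite('pics/kcs.png',np.clip((c-60)*1.5,0,255))
P=[]
for z in(8,): P.append((w(p,[(-125,45,z),(100,45,z),(100,-45,z),(-125,-45,z),(-125,45,z)]),(0,0,255)))
P.append((w(p,[(85,35,88),(97,35,88),(97,-35,88),(85,-35,88),(85,35,88)]),(0,0,255)))
h=lambda cx,R,z:[(cx+R*np.cos(a),R*np.sin(a),z) for a in np.arange(7)*np.pi/3]
P.append((w(p,h(-91,39/3**.5,24)),(0,160,0)));P.append((w(p,h(-91,55/3**.5,24)),(0,160,0)))
P.append((w(p,[(-55,22,42),(55,22,42),(55,-22,42),(-55,-22,42),(-55,22,42)]),(255,0,0)))
P.append((w(p,[(-55,0,20),(55,0,20)]),(255,0,0)))
draw(t,T,P,320,155,110,100,7,'o_jig'); draw(s,'side',P,230,150,110,80,7,'o_jigs')
E
```

```text
jig [ 0.53281299 -0.24216168  1.60315715] [[0.7, -0.1], [0.5, 0.1], [-0.3, 0.1], [-0.2, 0.3], [-0.2, -0.1], [-0.0, -0.3], [-0.2, 0.1]]
origin pocket v [[ 0.53575731 -0.33311403  0.008     ]
 [ 0.53281299 -0.24216168  0.02      ]
 [ 0.5300628  -0.15720618  0.055     ]]
rack [0.42398645 0.26568962 0.01      ]
rack [0.45934641 0.15747146 0.01      ]
rack [0.63731901 0.20888655 0.01      ]
rack [0.60392979 0.32303234 0.01      ]
baseA [0.48137692 0.30889703 0.038     ]
baseB [0.43940043 0.29410387 0.038     ]
capA [0.52064572 0.16133893 0.038     ]
capB [0.48573502 0.15375068 0.038     ][ WARN:0@1.572] global loadsave.cpp:1063 imwrite_ Unsupported depth image for selected encoder is fallbacked to CV_8U.
```

View pics/o_jig.png

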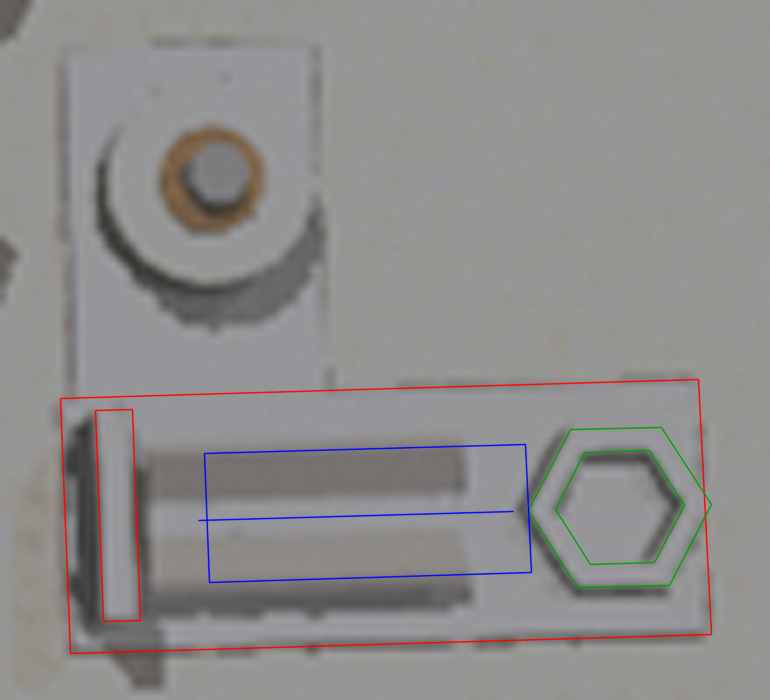

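View pics/o_jigs.png

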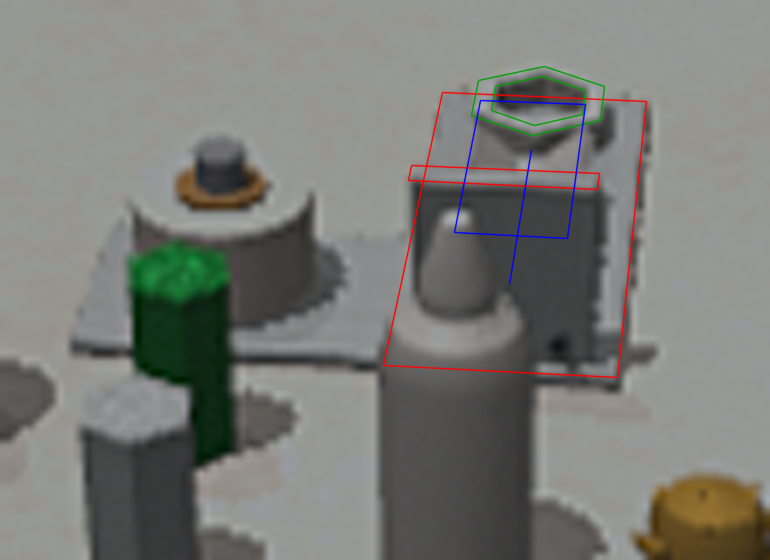

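View pics/kc.png

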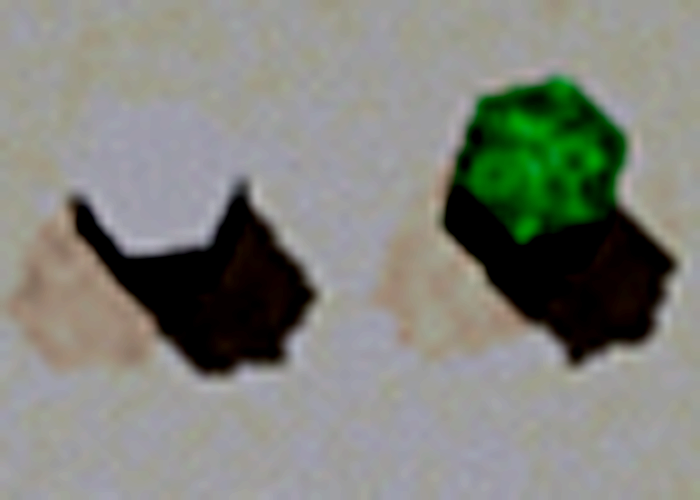

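View pics/kcs.png

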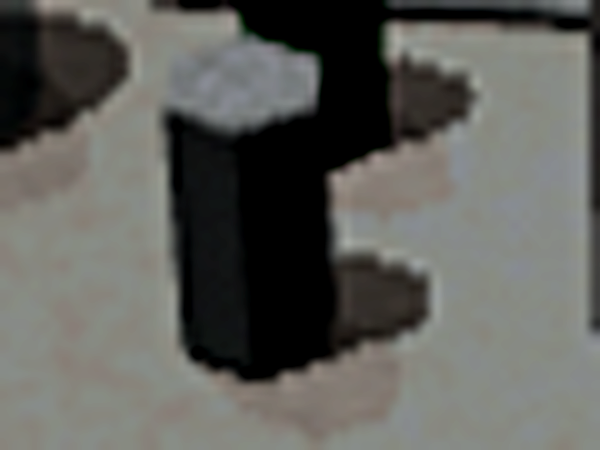

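```bash
python3 - <<'E'
from h import *
t=cv2.imread("pics/top0.png"); s=cv2.imread("pics/side0.png")
T='top'
u=lambda a,b:up((a,b),255,165,10); v=lambda a,b:up((a,b),225,200,10)
R=36/3**.5
H=lambda z,R=R:[(R*np.cos(a),R*np.sin(a),z) for a in np.arange(7)*np.pi/3]
h=H(75)
# image up=+x, left=+y ; corners at yaw~90deg: h0 -> +y (left)
obs=[(T,h[0],u(70,190)),(T,h[1],u(125,252)),(T,h[2],u(212,247)),(T,h[3],u(245,178))]
p,r=fit(obs,[.63,-.0,1.6]); print('keeper top only',p,np.round(r,1).tolist())
obs2=[('side',h[1],v(320,110)),('side',h[0],v(236,135)),('side',h[5],v(168,112))]
p2,r2=fit(obs+obs2,p); print('keeper both',p2,np.round(r2,1).tolist())
P=[(w(p,H(75)),(0,0,255)),(w(p,H(0)),(0,0,255)),(w(p2,H(75)),(255,0,0)),(w(p2,H(0)),(255,0,0))]
draw(t,T,P,255,165,70,50,10,'o_k'); draw(s,'side',P,225,200,60,45,10,'o_ks')
q=[.4818,.2295,1.866]
c=lambda x,r:w(q,[(x,r*np.cos(a),38+r*np.sin(a)) for a in np.linspace(0,2*np.pi,40)])
P=[(c(75,25),(0,0,255)),(c(-55,25),(0,255,0)),(c(-75,20),(255,0,0)),(c(0,25),(255,255,0))]
draw(t,T,P,135,180,80,100,6,'o_t'); draw(s,'side',P,270,250,70,90,6,'o_ts')
E
```

```text
keeper top only [6.37733972e-01 1.52740224e-03 1.66549310e+00] [[0.2, -0.3], [-0.2, 0.7], [-0.1, 0.3], [0.2, -0.7]]
keeper both [6.36965152e-01 1.58247575e-03 1.68884154e+00] [[0.2, 0.2], [-0.1, 1.1], [-0.0, 0.5], [0.2, -0.6], [-0.4, 0.2], [-0.1, 0.1], [-0.5, -0.2]]
```

View pics/o_k.png

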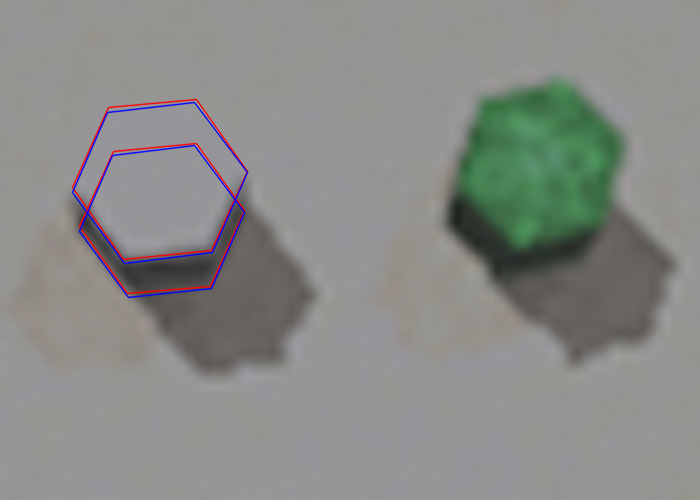

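View pics/o_ks.png

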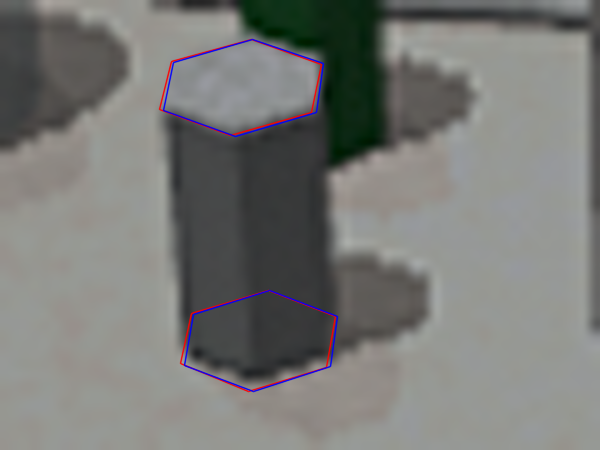

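View pics/o_t.png

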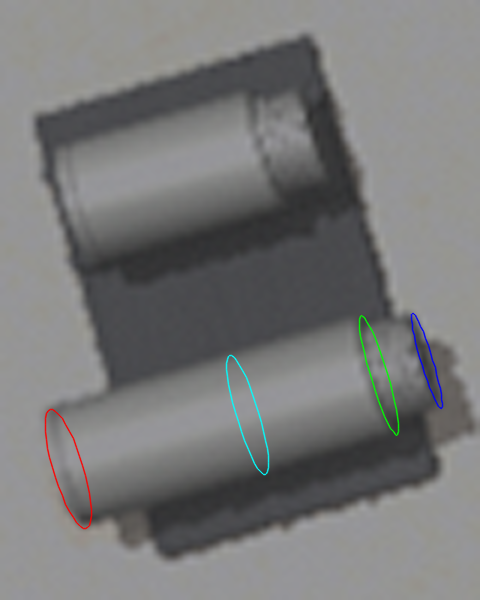

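View pics/o_ts.png

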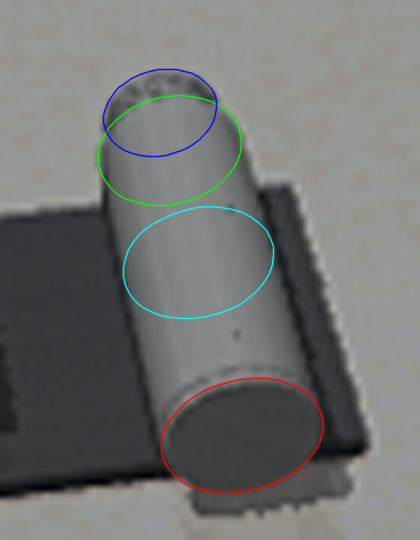

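The overlays fit to about 2 mm. The keeper is the silver hexagon at (271,186), centre about (0.637, 0.0015), and not the green one at (309,182), which the crop confirms. Next I'll work out the moves.

```bash
cat > go.py <<'E'
import numpy as np,sys
from scipy.spatial.transform import Rotation as Ro
from workcell import bot
def delta(goal,jawyaw,verbose=True):
    """goal TCP pos, jaw yaw (rad, mod pi); tool pointing down. print shift(cm) & turn in tool axes"""
    s=bot.read_state(); R=Ro.from_rotvec(s['tcp_rot']).as_matrix(); p=s['tool_pos']
    cy=np.arctan2(R[1,1],R[0,1]); 
    for k in(-1,0,1):
        y=jawyaw+k*np.pi; d=(y-cy+np.pi)%(2*np.pi)-np.pi
        if abs(d)>np.pi/2+.8: continue
        ty=np.array([np.cos(y),np.sin(y),0]); tz=np.array([0,0,-1]); tx=np.cross(ty,tz)
        G=np.c_[tx,ty,tz]; rv=Ro.from_matrix(R.T@G).as_rotvec()
        print('jaw now %.3f'%cy,'shift cm',np.round(R.T@(np.array(goal)-p)*100,2),'turn',np.round(rv,4))
def st():
    s=bot.read_state(); R=Ro.from_rotvec(s['tcp_rot']).as_matrix()
    print('t%.2f'%s['time'],'tcp',np.round(s['tool_pos'],4),'jaw %.3f'%np.arctan2(R[1,1],R[0,1]),'tilt',np.round(R[:2,2],4),'F',np.round(s['wrist_force'],1),'w %.3f'%s['width'],'q',np.round(s['q'],2))
    print('tool x,y in world',np.round(R[:,0],3),np.round(R[:,1],3))
E
python3 - <<'E'
from go import *
st()
delta([.60,-.10,.40],.299); delta([.482,.2295,.30],.299); delta([.482,.2295,.195],.299)
E
```

```text
t0.10 tcp [ 0.267  -0.6196  0.4035] jaw -1.164 tilt [-0.0008  0.002 ] F [-0.1  0.9  0.4] w 0.997 q [-1.2   0.26  1.61 -0.    1.27 -0.04]
tool x,y in world [0.918 0.396 0.   ] [ 0.396 -0.918 -0.002]
jaw now -1.164 shift cm [ 51.15 -34.54   0.42] turn [-1.6000e-03  1.7000e-03  1.6786e+00]
jaw now -1.164 shift cm [ 51.15 -34.54   0.42] turn [-0.0017 -0.0016 -1.463 ]
jaw now -1.164 shift cm [ 51.15 -34.54   0.42] turn [-1.6000e-03  1.7000e-03  1.6786e+00]
jaw now -1.164 shift cm [ 53.34 -69.45  10.5 ] turn [-1.6000e-03  1.7000e-03  1.6786e+00]
jaw now -1.164 shift cm [ 53.34 -69.45  10.5 ] turn [-0.0017 -0.0016 -1.463 ]
jaw now -1.164 shift cm [ 53.34 -69.45  10.5 ] turn [-1.6000e-03  1.7000e-03  1.6786e+00]
jaw now -1.164 shift cm [ 53.34 -69.43  21.  ] turn [-1.6000e-03  1.7000e-03  1.6786e+00]
jaw now -1.164 shift cm [ 53.34 -69.43  21.  ] turn [-0.0017 -0.0016 -1.463 ]
jaw now -1.164 shift cm [ 53.34 -69.43  21.  ] turn [-1.6000e-03  1.7000e-03  1.6786e+00]
```

```bash
python3 -m jog '[[[0,51,-34.5,0,0,0,-1.463],[0,51,-34.5,0,0,0,-1.463],[0,51,-34.5,0,0,0,-1.463],[0,51,-34.5,0,0,0,-1.463],[0,51,-34.5,0,0,0,-1.463],[0,51,-34.5,0,0,0,-1.463],[0,51,-34.5,0,0,0,-1.463],[0,51,-34.5,0,0,0,-1.463],[0,51,-34.5,0,0,0,-1.463],[0,51,-34.5,0,0,0,-1.463],[0,51,-34.5,0,0,0,-1.463],[0,51,-34.5,0,0,0,-1.463]]]' 40; python3 - <<'E'
from go import *
st()
delta([.482,.2295,.30],.299)
E
```

```text
time: 1.6
tool_pos: [0.5987, -0.1012, 0.404]
tcp_rot: [-1.864, -2.528, 0.002]
wrist_force: [0.2, 0.1, 0.4]
width: 1.0
t1.60 tcp [ 0.5987 -0.1012  0.404 ] jaw 0.300 tilt [-0.0015 -0.0003] F [0.2 0.1 0.4] w 1.000 q [-0.21  0.14  1.76 -0.    1.25 -0.51]
tool x,y in world [-0.295  0.955  0.   ] [ 0.955  0.295 -0.002]
jaw now 0.300 shift cm [35.04 -1.36 10.41] turn [-0.0015 -0.0002  0.0009]
```

```bash
python3 -m jog '[[[0,35,-1.4,4,0,0,0],[0,35,-1.4,6,0,0,0],[0,35,-1.4,8,0,0,0],[0,35,-1.4,10.4,0,0,0],[0,35,-1.4,10.4,0,0,0],[0,35,-1.4,10.4,0,0,0],[0,35,-1.4,10.4,0,0,0],[0,35,-1.4,10.4,0,0,0]]]'; python3 - <<'E'
from go import *
from h import *
import cv2
st()
delta([.482,.2295,.195],.299)
t=bot.read_camera('top')[:,:,::-1].copy();s=bot.read_camera('side')[:,:,::-1].copy()
cv2.imwrite('pics/a_t.png',cv2.resize(t[170:290,110:250],None,fx=5,fy=5,interpolation=3))
cv2.imwrite('pics/a_s.png',cv2.resize(s[180:340,230:370],None,fx=3.6,fy=3.6,interpolation=3))
E
```

```text
time: 2.6
tool_pos: [0.4828, 0.2279, 0.3009]
tcp_rot: [1.866, 2.526, -0.001]
wrist_force: [1.5, 0.2, 0.3]
width: 0.997
t2.60 tcp [0.4828 0.2279 0.3009] jaw 0.298 tilt [ 0.0003 -0.0007] F [1.5 0.2 0.3] w 0.997 q [ 0.39  0.09  2.01 -0.    1.04  0.1 ]
tool x,y in world [-0.294  0.956 -0.001] [0.956 0.294 0.   ]
jaw now 0.298 shift cm [ 0.19 -0.03 10.59] turn [ 0.0001  0.0007 -0.0008]
```

View pics/a_s.png

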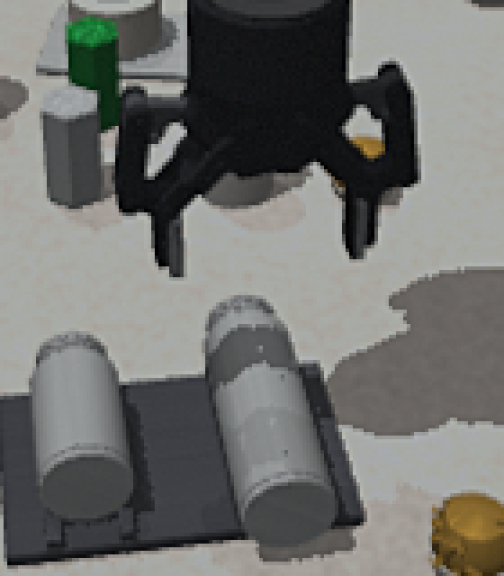

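The open gripper straddles the long tin, with the tin between the fingers at about (265,430) in the crop. I'll go down and close.

```bash
python3 -m jog '[[[0,0.1,0,4,0,0,0],[0,0.1,0,8,0,0,0],[0,0.1,0,10.5,0,0,0],[0,0.1,0,10.5,0,0,0],[1,0.1,0,10.5,0,0,0],[1,0.1,0,10.5,0,0,0],[1,0.1,0,10.5,0,0,0],[1,0.1,0,10.5,0,0,0],[1,0.1,0,10.5,0,0,0],[1,0.1,0,10.5,0,0,0],[1,0.1,0,10.5,0,0,0],[1,0.1,0,10.5,0,0,0]]]' 40; python3 - <<'E'
from go import *
st()
E
```

```text
time: 4.2
tool_pos: [0.4825, 0.23, 0.1978]
tcp_rot: [1.865, 2.527, 0.001]
wrist_force: [-2.1, -2.8, 6.4]
width: 0.573
t4.20 tcp [0.4825 0.23   0.1978] jaw 0.299 tilt [ 0.0011 -0.    ] F [-2.1 -2.8  6.4] w 0.573 q [ 0.4   0.22  2.08 -0.    0.84  0.1 ]
tool x,y in world [-0.295  0.956 -0.   ] [0.956 0.295 0.001]
```

```bash
python3 -m jog '[[[1,0,0,-2,0,0,0],[1,0,0,-6,0,0,0],[1,0,0,-11,0,0,0],[1,0,0,-16,0,0,0],[1,0,0,-22,0,0,0],[1,0,0,-22,0,0,0],[1,0,0,-22,0,0,0]]]'; python3 - <<'E'
from go import *
from h import *
st()
p=[0.5328,-0.2422,1.603]
print(ray('top',(280.5,226),.14))
print('jig', w(p,[(-5,0,0),(10,0,0)]))
delta(list(w(p,[(-5,0,0)])[0][:2])+[.42],1.603-np.pi/2)
t=bot.read_camera('top')[:,:,::-1].copy();s=bot.read_camera('side')[:,:,::-1].copy()
cv2.imwrite('pics/b_t.png',t);cv2.imwrite('pics/b_s.png',s)
cv2.imwrite('pics/b_tc.png',cv2.resize(t[160:300,80:240],None,fx=4,fy=4,interpolation=3))
cv2.imwrite('pics/b_sc.png',cv2.resize(s[80:340,200:400],None,fx=2.3,fy=2.3,interpolation=3))
E
```

```text
time: 5.08
tool_pos: [0.4818, 0.2299, 0.416]
tcp_rot: [1.865, 2.527, 0.001]
wrist_force: [-0.6, -0.4, -3.3]
width: 0.57
t5.08 tcp [0.4818 0.2299 0.416 ] jaw 0.299 tilt [0.0007 0.0003] F [-0.6 -0.4 -3.3] w 0.570 q [ 0.4  -0.01  1.89 -0.    1.26  0.1 ]
tool x,y in world [-0.295  0.956  0.   ] [0.956 0.295 0.001]
[ 0.53202143 -0.02133513  0.14      ]
jig [[ 0.53296099 -0.24719741  0.        ]
 [ 0.53247802 -0.23220518  0.        ]]
jaw now 0.299 shift cm [-47.1   -9.16  -0.41] turn [ 7.000e-04 -1.000e-04  2.669e-01]
```

View pics/b_tc.png

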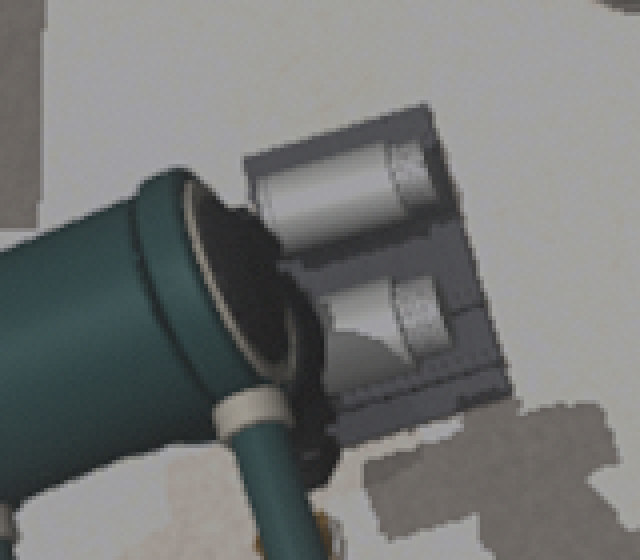

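View pics/b_sc.png

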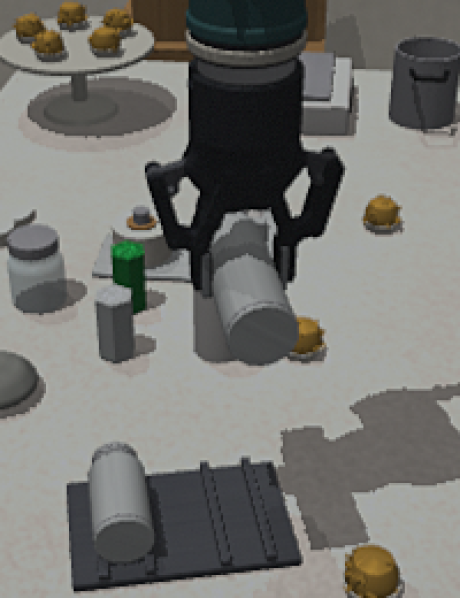

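The tin is held level between the pads, with its base end at (265,335) in the side crop; the short tin hasn't moved. I'll overlay the expected pose to check the offset in the hand.

```bash
python3 - <<'E'
from h import *
t=cv2.imread('pics/b_t.png');s=cv2.imread('pics/b_s.png')
q=[.4818,.2299,1.870]
for z in(256,):
  c=lambda x,r:w(q,[(x,r*np.cos(a),z+r*np.sin(a)) for a in np.linspace(0,2*np.pi,40)])
  P=[(c(75,25),(0,0,255)),(c(-55,25),(0,255,0)),(c(-75,20),(255,0,0))]
  draw(t,'top',P,140,200,70,80,7,'o_b'); draw(s,'side',P,270,150,80,90,6,'o_bs')
E
```

```text
(no output)
```

View pics/o_b.png

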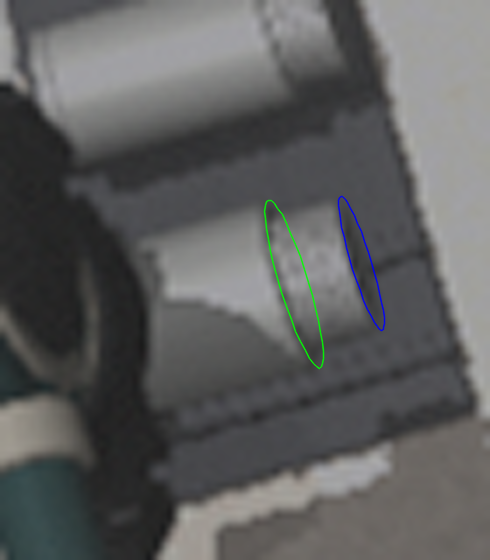

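View pics/o_bs.png

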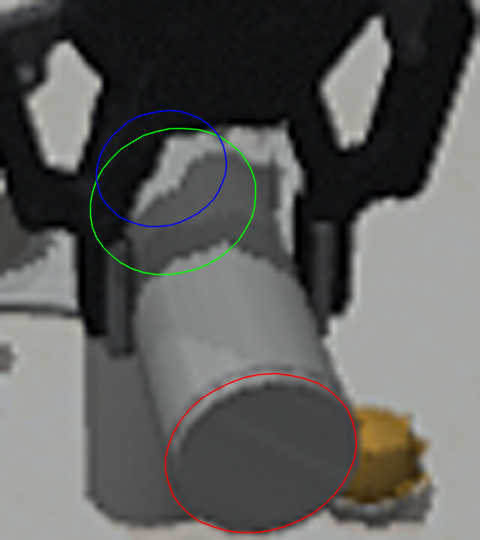

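```bash
python3 -m jog '[[[1,-47.1,-9.2,-0.4,0,0,0.266],[1,-47.1,-9.2,-0.4,0,0,0.266],[1,-47.1,-9.2,-0.4,0,0,0.266],[1,-47.1,-9.2,-0.4,0,0,0.266],[1,-47.1,-9.2,-0.4,0,0,0.266],[1,-47.1,-9.2,-0.4,0,0,0.266],[1,-47.1,-9.2,-0.4,0,0,0.266],[1,-47.1,-9.2,-0.4,0,0,0.266],[1,-47.1,-9.2,-0.4,0,0,0.266],[1,-47.1,-9.2,-0.4,0,0,0.266],[1,-47.1,-9.2,-0.4,0,0,0.266]]]'; python3 - <<'E'
from go import *
from h import *
st()
p=[0.5328,-0.2422,1.603]
delta(list(w(p,[(-5,0,0)])[0][:2])+[.25],1.603-np.pi/2)
E
```

```text
time: 6.55
tool_pos: [0.5328, -0.2459, 0.4187]
tcp_rot: [-2.182, -2.258, 0.0]
wrist_force: [-0.2, 0.5, -2.1]
width: 0.571
t6.55 tcp [ 0.5328 -0.2459  0.4187] jaw 0.034 tilt [-0.0015  0.0012] F [-0.2  0.5 -2.1] w 0.571 q [-0.47  0.09  1.78  0.    1.27 -0.51]
tool x,y in world [-0.034  0.999  0.001] [ 0.999  0.034 -0.001]
jaw now 0.034 shift cm [-0.15  0.03 16.87] turn [-0.0015 -0.0012  0.0022]
```

```bash
python3 -m jog '[[[1,0,0,5,0,0,0],[1,0,0,10,0,0,0],[1,0,0,14,0,0,0],[1,0,0,16.8,0,0,0],[1,0,0,16.8,0,0,0],[1,0,0,16.8,0,0,0]]]'; python3 - <<'E'
from go import *
from h import *
st()
p=[0.5328,-0.2422,1.603]
t=bot.read_camera('top')[:,:,::-1].copy();s=bot.read_camera('side')[:,:,::-1].copy()
cv2.imwrite('pics/d_t.png',t);cv2.imwrite('pics/d_s.png',s)
q=[*bot.read_state()['tool_pos'][:2],1.605]; z=90
c=lambda x,r:w(q,[(x,r*np.cos(a),z+r*np.sin(a)) for a in np.linspace(0,2*np.pi,40)])
P=[(c(75,25),(0,0,255)),(c(-55,25),(0,255,0)),(c(-75,20),(255,0,0))]
draw(t,'top',P,310,150,120,110,6,'o_d'); draw(s,'side',P,260,120,80,100,6,'o_ds')
E
```

```text
time: 7.3
tool_pos: [0.5338, -0.2467, 0.2531]
tcp_rot: [2.182, 2.258, 0.001]
wrist_force: [0.4, 0.1, -1.6]
width: 0.574
t7.30 tcp [ 0.5338 -0.2467  0.2531] jaw 0.034 tilt [ 0.0018 -0.0008] F [ 0.4  0.1 -1.6] w 0.574 q [-0.48  0.24  1.93  0.    0.97 -0.51]
tool x,y in world [-0.034  0.999 -0.001] [0.999 0.034 0.002]
```

View pics/o_d.png

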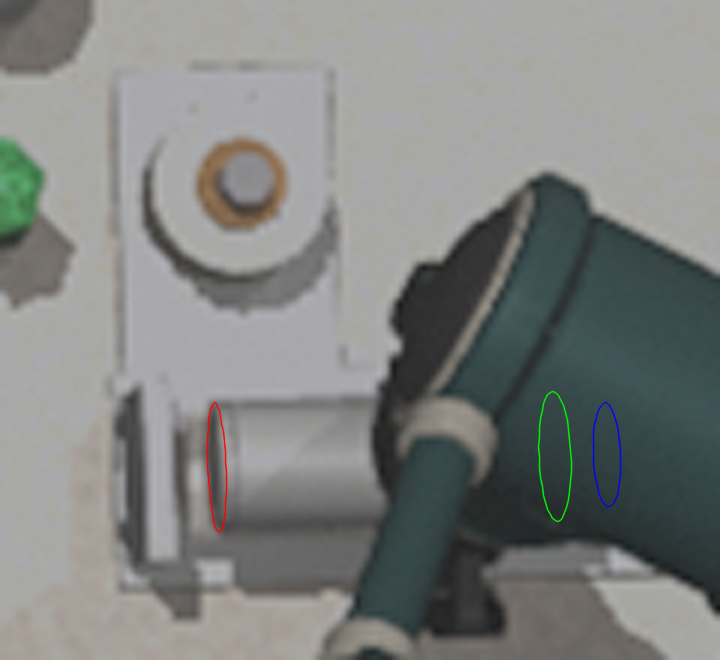

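View pics/o_ds.png

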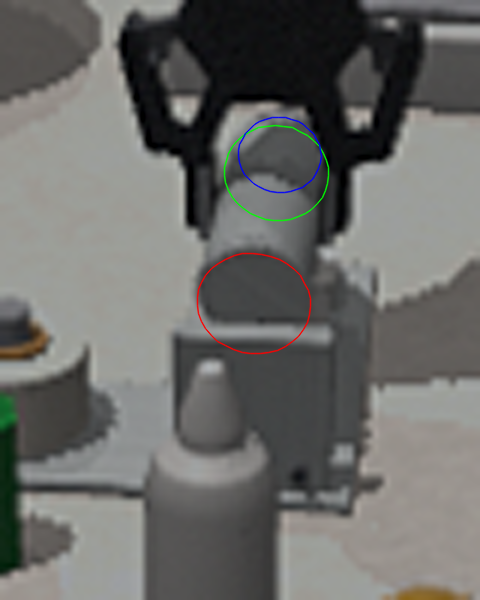

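The tin hangs above the V, in line with it, with its base about 15 mm short of the stop. I'll lower it.

```bash
python3 -m jog '[[[1,0,0,1.5,0,0,0],[1,0,0,2.6,0,0,0],[1,0,0,3.2,0,0,0],[1,0,0,3.2,0,0,0],[1,0,0,3.2,0,0,0]]]'; python3 -c "
from go import *
st()"
```

```text
time: 8.02
tool_pos: [0.5331, -0.2473, 0.2197]
tcp_rot: [2.184, 2.258, 0.0]
wrist_force: [0.2, -0.2, -2.4]
width: 0.567
t8.03 tcp [ 0.5331 -0.2473  0.2197] jaw 0.033 tilt [ 0.0002 -0.0001] F [ 0.2 -0.2 -2.4] w 0.567 q [-0.48  0.28  1.95  0.    0.91 -0.51]
tool x,y in world [-0.033  0.999 -0.   ] [0.999 0.033 0.   ]
```

```bash
python3 -m jog '[[[1,0,0,0.2,0,0,0],[1,0,0,0.3,0,0,0],[1,0,0,0.3,0,0,0]]]'; python3 -m jog '[[[1,0,0,0.1,0,0,0],[1,0,0,0.2,0,0,0],[1,0,0,0.2,0,0,0]]]'
```

```text
time: 8.4
tool_pos: [0.533, -0.2472, 0.2167]
tcp_rot: [2.184, 2.258, -0.0]
wrist_force: [1.3, 0.7, -0.9]
width: 0.568
time: 8.78
tool_pos: [0.533, -0.2472, 0.2151]
tcp_rot: [-2.184, -2.258, 0.0]
wrist_force: [-2.6, 0.6, 1.9]
width: 0.569
```

```bash
python3 -m jog '[[[1,0,-0.1,0.1,0,0,0],[1,0,-0.1,0.1,0,0,0],[1,0,-0.1,0.1,0,0,0]]]'; python3 -m jog '[[[1,0.4,0,0,0,0,0],[1,0.8,0,0,0,0,0],[1,1.1,0,0,0,0,0],[1,1.1,0,0,0,0,0]]]'
```

```text
time: 9.15
tool_pos: [0.5326, -0.2472, 0.2151]
tcp_rot: [2.183, 2.257, 0.002]
wrist_force: [-2.2, 1.9, 6.1]
width: 0.57
time: 9.65
tool_pos: [0.5323, -0.2371, 0.2151]
tcp_rot: [2.181, 2.256, -0.001]
wrist_force: [-1.7, -4.1, 5.7]
width: 0.567
```

```bash
python3 -m jog '[[[1,0.15,0,0,0,0,0],[1,0.3,0,0,0,0,0],[1,0.3,0,0,0,0,0]]]'; python3 -m jog '[[[1,0.1,0,0,0,0,0],[1,0.2,0,0,0,0,0],[1,0.2,0,0,0,0,0]]]'
```

```text
time: 10.02
tool_pos: [0.5322, -0.2343, 0.215]
tcp_rot: [2.181, 2.256, -0.001]
wrist_force: [-2.2, -4.1, 5.6]
width: 0.567
time: 10.4
tool_pos: [0.5321, -0.2324, 0.215]
tcp_rot: [2.181, 2.256, -0.001]
wrist_force: [-2.9, -4.2, 5.1]
width: 0.568
```

```bash
python3 -m jog '[[[1,0.1,0,0,0,0,0],[1,0.2,0,0,0,0,0],[1,0.2,0,0,0,0,0]]]'; python3 -m jog '[[[1,0.1,0,0,0,0,0],[1,0.2,0,0,0,0,0],[1,0.2,0,0,0,0,0]]]'
```

```text
time: 10.78
tool_pos: [0.5321, -0.2319, 0.2151]
tcp_rot: [2.179, 2.254, -0.004]
wrist_force: [-1.9, -11.3, 3.0]
width: 0.572
time: 11.15
tool_pos: [0.532, -0.2313, 0.2151]
tcp_rot: [2.176, 2.253, -0.007]
wrist_force: [-3.1, -18.2, 0.0]
width: 0.571
```

```bash
python3 -m jog '[[[1,-0.25,0,0,0,0,0],[1,-0.25,0,0,0,0,0],[0.2,-0.25,0,0,0,0,0],[0.1,-0.25,0,0,0,0,0],[0,-0.25,0,0,0,0,0],[0,-0.25,0,0,0,0,0],[0,-0.25,0,0,0,0,0]]]'; python3 -m jog '[[[0,-0.2,0,-3,0,0,0],[0,-0.2,0,-8,0,0,0],[0,-0.2,0,-12,0,0,0],[0,-0.2,0,-12,0,0,0],[0,-0.2,0,-12,0,0,0]]]';python3 -c "
from go import *
st()"
```

```text
time: 12.02
tool_pos: [0.5314, -0.2295, 0.2136]
tcp_rot: [-2.184, -2.258, 0.0]
wrist_force: [0.1, -0.1, 1.3]
width: 1.0
time: 12.65
tool_pos: [0.5311, -0.2315, 0.3331]
tcp_rot: [-2.184, -2.257, 0.0]
wrist_force: [-0.3, 0.6, -0.2]
width: 0.997
t12.65 tcp [ 0.5311 -0.2315  0.3331] jaw 0.033 tilt [-0.0007  0.0004] F [-0.3  0.6 -0.2] w 0.997 q [-0.45  0.14  1.89  0.    1.11 -0.49]
tool x,y in world [-0.033  0.999  0.   ] [ 0.999  0.033 -0.001]
```

```bash
python3 - <<'E'
from go import *
delta([.637,.0015,.333],.11)
E
```

```text
jaw now 0.033 shift cm [2.294e+01 1.135e+01 1.000e-02] turn [-0.0007 -0.0004 -0.0769]
```

```bash
python3 -m jog '[[[0,22.9,11.3,-2,0,0,-0.077],[0,22.9,11.3,-2,0,0,-0.077],[0,22.9,11.3,-2,0,0,-0.077],[0,22.9,11.3,-2,0,0,-0.077],[0,22.9,11.3,-2,0,0,-0.077],[0,22.9,11.3,-2,0,0,-0.077]]]'; python3 - <<'E'
from go import *
from h import *
st()
delta([.637,.0015,.214],.11)
p=[0.5328,-0.2422,1.603]
t=bot.read_camera('top')[:,:,::-1].copy();s=bot.read_camera('side')[:,:,::-1].copy()
cv2.imwrite('pics/e_t.png',t);cv2.imwrite('pics/e_s.png',s)
q=w(p,[(10,0,0)])[0]; q=[q[0],q[1],1.603]; z=55
c=lambda x,r:w(q,[(x,r*np.cos(a),z+r*np.sin(a)) for a in np.linspace(0,2*np.pi,40)])
P=[(c(75,25),(0,0,255)),(c(-55,25),(0,255,0)),(c(-75,20),(255,0,0))]
draw(t,'top',P,310,190,120,70,6,'o_e'); draw(s,'side',P,220,100,130,150,5,'o_es')
E
```

```text
time: 13.4
tool_pos: [0.6363, 0.0013, 0.3514]
tcp_rot: [-2.092, -2.34, 0.005]
wrist_force: [-0.7, 0.4, 0.0]
width: 1.0
t13.40 tcp [0.6363 0.0013 0.3514] jaw 0.112 tilt [-0.004  -0.0004] F [-0.7  0.4  0. ] w 1.000 q [-0.04  0.23  1.75 -0.    1.17 -0.15]
tool x,y in world [-0.111  0.994  0.   ] [ 0.994  0.111 -0.004]
jaw now 0.112 shift cm [1.000e-02 1.300e-01 1.374e+01] turn [-0.004  -0.      0.0016]
```

View pics/o_e.png

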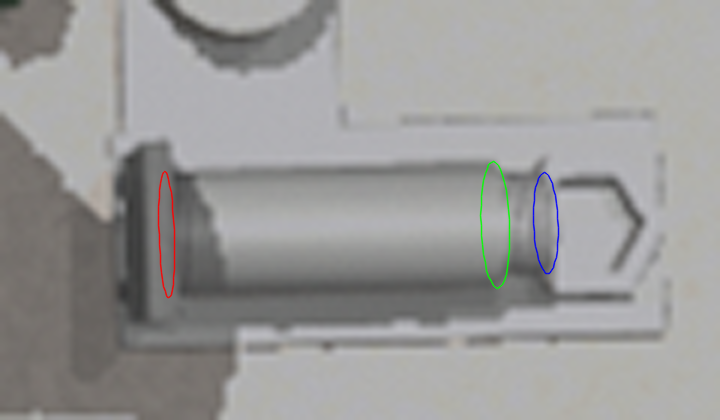

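View pics/o_es.png

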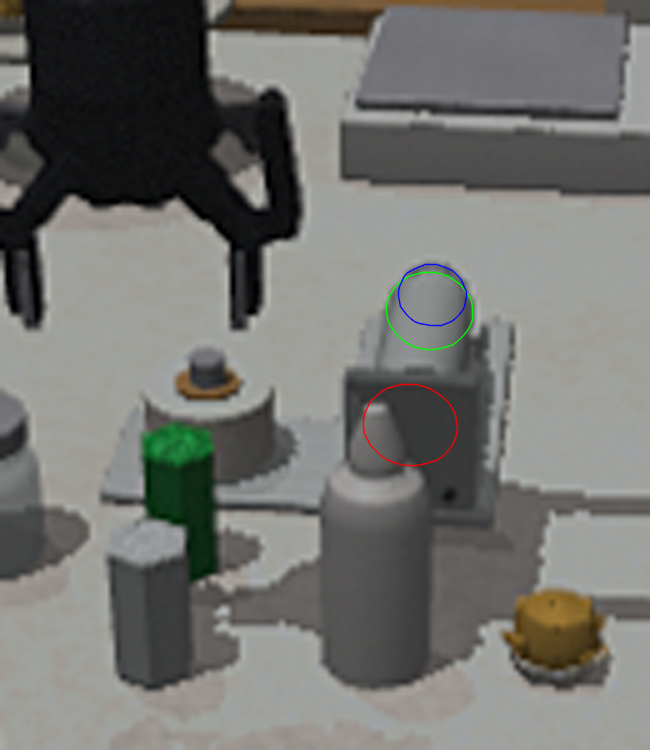

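View pics/e_t.png

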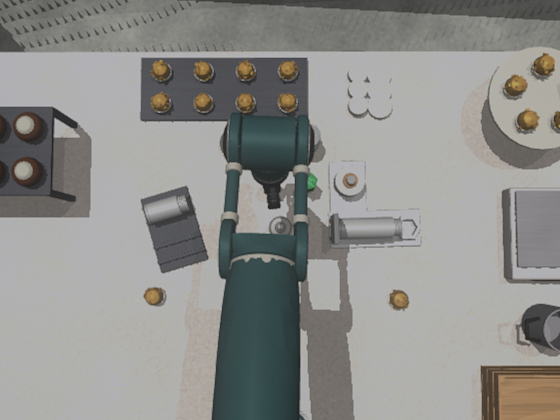

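```bash
python3 - <<'E'
from h import *
p=[0.5328,-0.2422,1.603]
t=cv2.imread('pics/e_t.png'); cv2.imwrite('pics/f_raw.png',np.clip(cv2.resize(t[210:250,325:425],None,fx=7.8,fy=7.8,interpolation=3).astype(float)*1.6-50,0,255).astype(np.uint8))
for d in(0,-5):
  q=w(p,[(10+d,0,0)])[0]; q=[q[0],q[1],1.603]
  c=lambda x,r,a:w(q,[(x,r*np.cos(a),55+r*np.sin(a))])
  for x,r in((-55,25),(-75,20)): print(d,x,[(np.round((proj('top',c(x,r,a))[0]-[325,210]+.5)*7.8,0)).tolist() for a in(0,np.pi/2,np.pi)])
E
```

```text
0 -55 [[530.0, 219.0], [545.0, 133.0], [523.0, 55.0]]
0 -75 [[595.0, 200.0], [608.0, 131.0], [589.0, 69.0]]
-5 -55 [[547.0, 218.0], [562.0, 132.0], [539.0, 54.0]]
-5 -75 [[612.0, 200.0], [625.0, 131.0], [606.0, 68.0]]
```

View pics/f_raw.png

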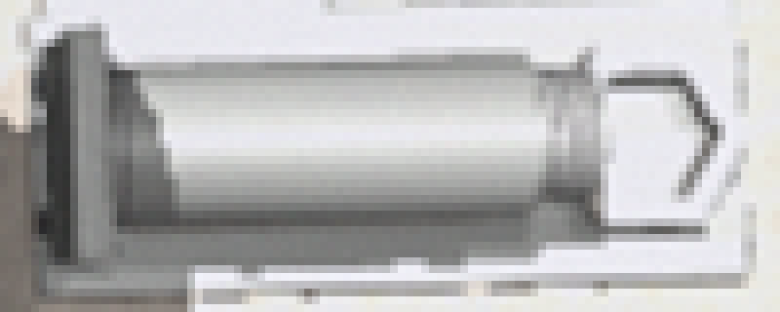

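The tin is home: its cap ends at x≈605 in the crop (608 predicted) and the body/cap edge is at 545 (545 predicted). The gripper stands over the silver keeper, so I'll grasp it.

```bash
python3 -m jog '[[[0,0,0.1,5,0,0,0],[0,0,0.1,10,0,0,0],[0,0,0.1,13.7,0,0,0],[0,0,0.1,13.7,0,0,0],[0,0,0.1,13.7,0,0,0]]]' 40;  python3 - <<'E'
from go import *
from h import *
st()
t=bot.read_camera('top')[:,:,::-1].copy();s=bot.read_camera('side')[:,:,::-1].copy()
cv2.imwrite('pics/g_s.png',cv2.resize(s[140:270,200:320],None,fx=4.6,fy=4.6,interpolation=3))
E
```

```text
time: 14.12
tool_pos: [0.6383, -0.0001, 0.218]
tcp_rot: [2.097, 2.338, 0.001]
wrist_force: [-0.0, 1.3, 0.1]
width: 0.997
t14.12 tcp [ 6.383e-01 -1.000e-04  2.180e-01] jaw 0.108 tilt [ 0.0015 -0.0002] F [-0.   1.3  0.1] w 0.997 q [-0.04  0.37  1.84 -0.    0.93 -0.15]
tool x,y in world [-0.108  0.994 -0.   ] [0.994 0.108 0.001]
```

View pics/g_s.png

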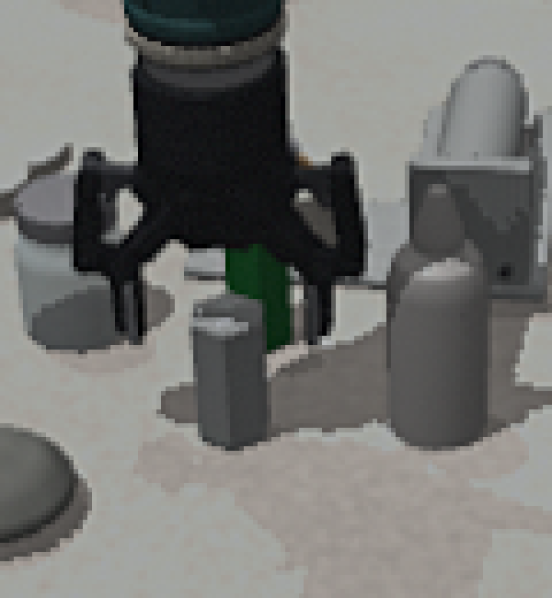

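```bash
python3 - <<'E'
from go import *
from h import *
p=bot.read_state()['tool_pos']
for d in(-.0425,0,.0425):
  q=proj('side',[p[0]+d,p[1]+d*.108,p[2]-.160])[0]; print((q-[200,140]+.5)*4.6)
E
```

```text
[307.332658   340.59506679]
[225.47926533 339.43792723]
[143.954531   338.28543382]
```

```bash
python3 -m jog '[[[0,0.1,0,0.4,0,0,0],[0,0.1,0,0.4,0,0,0],[1,0.1,0,0.4,0,0,0],[1,0.1,0,0.4,0,0,0],[1,0.1,0,0.4,0,0,0],[1,0.1,0,0.4,0,0,0],[1,0.1,0,0.4,0,0,0],[1,0.1,0,0.4,0,0,0],[1,0.1,0,0.4,0,0,0],[1,0.1,0,0.4,0,0,0],[1,0.1,0,0.4,0,0,0]]]' 40; python3 -c "
from go import *
st()"
```

```text
time: 15.6
tool_pos: [0.6379, 0.002, 0.2128]
tcp_rot: [2.096, 2.34, 0.001]
wrist_force: [1.7, -0.6, 1.7]
width: 0.415
t15.60 tcp [0.6379 0.002  0.2128] jaw 0.110 tilt [0.0004 0.0001] F [ 1.7 -0.6  1.7] w 0.415 q [-0.04  0.37  1.84  0.    0.92 -0.15]
tool x,y in world [-0.11   0.994  0.   ] [0.994 0.11  0.   ]
```

```bash
python3 -m jog '[[[1,0,0,-4,0,0,0],[1,0,0,-8,0,0,0],[1,0,0,-12,0,0,0],[1,0,0,-12,0,0,0],[1,0,0,-12,0,0,0]]]'; python3 -c "
from go import *
from h import *
st()
p=[0.5328,-0.2422,1.603]
print(w(p,[(-91,0,8)]))
delta(list(w(p,[(-91,0,0)])[0][:2])+[.333],1.603-np.pi/2)"
```

```text
time: 16.23
tool_pos: [0.6368, 0.002, 0.3307]
tcp_rot: [-2.094, -2.338, 0.003]
wrist_force: [-0.2, 1.4, -2.4]
width: 0.419
t16.23 tcp [0.6368 0.002  0.3307] jaw 0.110 tilt [-0.0032  0.    ] F [-0.2  1.4 -2.4] w 0.419 q [-0.04  0.25  1.76 -0.    1.13 -0.15]
tool x,y in world [-0.11   0.994  0.   ] [ 0.994  0.11  -0.003]
[[ 0.53573003 -0.33315282  0.008     ]]
jaw now 0.110 shift cm [-32.2  -13.73  -0.19] turn [-0.0032 -0.0002  0.0778]
```

```bash
python3 -m jog '[[[1,-32.2,-13.7,-0.5,0,0,0.077],[1,-32.2,-13.7,-0.5,0,0,0.077],[1,-32.2,-13.7,-0.5,0,0,0.077],[1,-32.2,-13.7,-0.5,0,0,0.077],[1,-32.2,-13.7,-0.5,0,0,0.077],[1,-32.2,-13.7,-0.5,0,0,0.077],[1,-32.2,-13.7,-0.5,0,0,0.077],[1,-32.2,-13.7,-0.5,0,0,0.077],[1,-32.2,-13.7,-0.5,0,0,0.077]]]'; python3 - <<'E'
from go import *
from h import *
st()
p=[0.5328,-0.2422,1.603]
t=bot.read_camera('top')[:,:,::-1].copy();s=bot.read_camera('side')[:,:,::-1].copy()
cv2.imwrite('pics/k_t.png',t);cv2.imwrite('pics/k_s.png',s)
S=bot.read_state()['tool_pos']; z=(S[2]-.213)*1000
q=[S[0],S[1],1.603]
H=lambda z,R=36/3**.5:[(R*np.cos(a),R*np.sin(a),z) for a in np.arange(7)*np.pi/3]
P=[(w(q,H(z)),(0,0,255)),(w(q,H(z+75)),(255,0,0)),(w(p,[(x-91,y,24) for x,y,_ in H(0,39/3**.5)]),(0,255,0))]
draw(t,'top',P,340,170,100,80,6,'o_kt'); draw(s,'side',P,265,100,80,90,7,'o_ks2')
E
```

```text
time: 17.35
tool_pos: [0.537, -0.3318, 0.3363]
tcp_rot: [-2.181, -2.258, 0.0]
wrist_force: [-0.6, 0.1, -2.8]
width: 0.42
t17.35 tcp [ 0.537  -0.3318  0.3363] jaw 0.034 tilt [-0.0019  0.0016] F [-0.6  0.1 -2.8] w 0.420 q [-0.59  0.23  1.77  0.    1.14 -0.63]
tool x,y in world [-0.034  0.999  0.002] [ 0.999  0.034 -0.002]
```

View pics/o_kt.png

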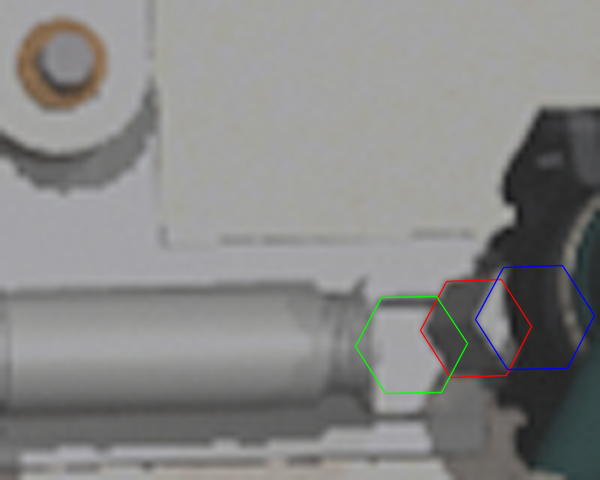

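View pics/o_ks2.png

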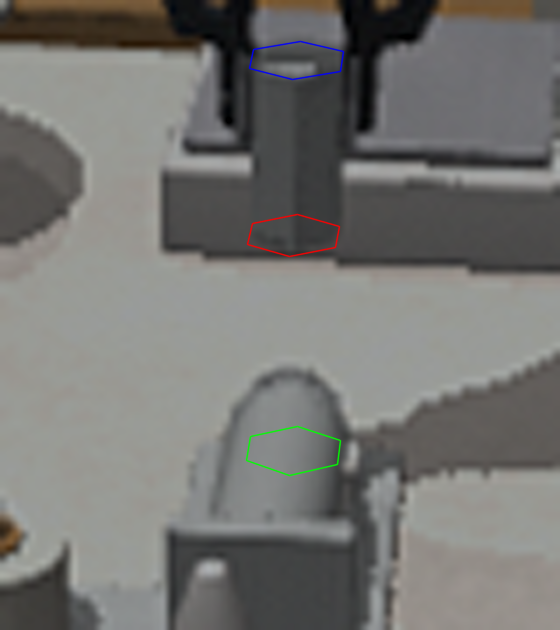

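The keeper hangs upright; its foot in the image is within 1 mm of the red prediction. It needs about 1.5 mm of correction to centre over the pocket.

```bash
python3 -m jog '[[[1,-0.12,-0.17,4,0,0,0],[1,-0.12,-0.17,7,0,0,0],[1,-0.12,-0.17,8.8,0,0,0],[1,-0.12,-0.17,8.8,0,0,0],[1,-0.12,-0.17,8.8,0,0,0]]]'; python3 - <<'E'
from go import *
from h import *
st()
delta([.5353,-.3331,.221],.0322)
t=bot.read_camera('top')[:,:,::-1].copy();s=bot.read_camera('side')[:,:,::-1].copy()
cv2.imwrite('pics/l_t.png',np.clip(cv2.resize(t[205:255,370:430],None,fx=9,fy=9,interpolation=3).astype(float)*1.4,0,255));
E
```

```text
time: 18.08
tool_pos: [0.5361, -0.3346, 0.2511]
tcp_rot: [2.182, 2.257, 0.001]
wrist_force: [0.1, 0.3, -2.3]
width: 0.416
t18.07 tcp [ 0.5361 -0.3346  0.2511] jaw 0.033 tilt [ 0.0019 -0.0013] F [ 0.1  0.3 -2.3] w 0.416 q [-0.6   0.32  1.84  0.    0.99 -0.63]
tool x,y in world [-0.033  0.999 -0.001] [0.999 0.033 0.002]
jaw now 0.033 shift cm [ 0.15 -0.08  3.01] turn [0.0019 0.0014 0.0012][ WARN:0@2.287] global loadsave.cpp:1063 imwrite_ Unsupported depth image for selected encoder is fallbacked to CV_8U.
```

View pics/l_t.png

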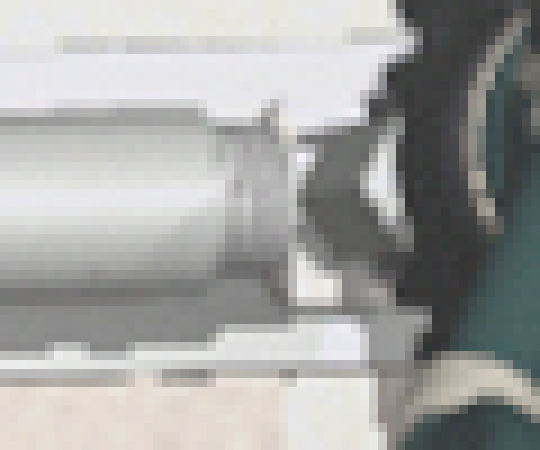

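The keeper foot is just above the pocket mouth at (320,200) in the crop, with a visible gap to the cap at (295,200). I'll go down slowly.

```bash
python3 -m jog '[[[1,0.12,-0.08,0.5,0,0,0],[1,0.12,-0.08,1,0,0,0],[1,0.12,-0.08,1,0,0,0],[1,0.12,-0.08,1,0,0,0]]]'; python3 - <<'E'
from go import *
st()
delta([.5353,-.3331,.221],.0322)
E
```

```text
time: 18.68
tool_pos: [0.5344, -0.3332, 0.2395]
tcp_rot: [-2.184, -2.258, 0.0]
wrist_force: [-0.1, 0.2, -3.0]
width: 0.412
t18.68 tcp [ 0.5344 -0.3332  0.2395] jaw 0.033 tilt [-0.0002  0.0001] F [-0.1  0.2 -3. ] w 0.412 q [-0.6   0.33  1.85 -0.    0.97 -0.63]
tool x,y in world [-0.033  0.999  0.   ] [ 0.999  0.033 -0.   ]
jaw now 0.033 shift cm [0.01 0.09 1.85] turn [-0.0002 -0.0001  0.0007]
```

```bash
python3 -m jog '[[[1,0,0.08,0.2,0,0,0],[1,0,0.08,0.5,0,0,0],[1,0,0.08,0.5,0,0,0]]]';python3 -m jog '[[[1,0,0,0.2,0,0,0],[1,0,0,0.4,0,0,0],[1,0,0,0.4,0,0,0]]]'
```

```text
time: 19.05
tool_pos: [0.5351, -0.333, 0.2342]
tcp_rot: [-2.184, -2.257, 0.0]
wrist_force: [-0.1, 0.9, -3.6]
width: 0.416
time: 19.42
tool_pos: [0.5351, -0.3331, 0.2304]
tcp_rot: [-2.184, -2.257, 0.0]
wrist_force: [0.1, -0.0, -3.4]
width: 0.419
```

```bash
python3 -m jog '[[[1,0,0,0.2,0,0,0],[1,0,0,0.5,0,0,0],[1,0,0,0.5,0,0,0]]]';python3 -m jog '[[[1,0,0,0.2,0,0,0],[1,0,0,0.4,0,0,0],[1,0,0,0.4,0,0,0]]]'
```

```text
time: 19.8
tool_pos: [0.535, -0.333, 0.2252]
tcp_rot: [-2.184, -2.257, 0.0]
wrist_force: [1.2, 0.7, -2.0]
width: 0.419
time: 20.18
tool_pos: [0.5351, -0.3331, 0.2214]
tcp_rot: [-2.184, -2.257, 0.0]
wrist_force: [0.0, -0.5, -2.5]
width: 0.414
```

```bash
python3 -m jog '[[[1,0,0,0.1,0,0,0],[1,0,0,0.2,0,0,0],[1,0,0,0.2,0,0,0]]]'
```

```text
time: 20.55
tool_pos: [0.5354, -0.3333, 0.2208]
tcp_rot: [2.184, 2.258, 0.0]
wrist_force: [-1.9, 1.6, 4.8]
width: 0.416
```

The floor contact came at TCP z 0.2208, against 0.221 expected. I'll release and retreat.

```bash
python3 -m jog '[[[0.4,0,0,0,0,0,0],[0.2,0,0,0,0,0,0],[0,0,0,0,0,0,0],[0,0,0,0,0,0,0],[0,0,0,0,0,0,0],[0,0,0,0,0,0,0]]]'; python3 -m jog '[[[0,0,0,-3,0,0,0],[0,0,0,-8,0,0,0],[0,0,0,-14,0,0,0],[0,-15,0,-18,0,0,0],[0,-25,0,-18,0,0,0],[0,-25,0,-18,0,0,0],[0,-25,0,-18,0,0,0],[0,-25,0,-18,0,0,0],[0,-25,0,-18,0,0,0]]]'; python3 - <<'E'
from go import *
from h import *
st()
p=[0.5328,-0.2422,1.603]
t=bot.read_camera('top')[:,:,::-1].copy();s=bot.read_camera('side')[:,:,::-1].copy()
cv2.imwrite('pics/m_t.png',t);cv2.imwrite('pics/m_s.png',s)
H=lambda z,R=36/3**.5:[(-91+R*np.cos(a),R*np.sin(a),z) for a in np.arange(7)*np.pi/3]
q=w(p,[(10,0,0)])[0]; q=[q[0],q[1],1.603]
c=lambda x,r:w(q,[(x,r*np.cos(a),55+r*np.sin(a)) for a in np.linspace(0,2*np.pi,40)])
P=[(w(p,H(83)),(0,0,255)),(c(-55,25),(0,255,0)),(c(-75,20),(255,0,0))]
draw(t,'top',[],325,195,110,65,7,'m_tc');draw(t,'top',P,325,195,110,65,7,'o_mt'); draw(s,'side',P,265,130,75,80,7,'o_ms')
E
```

```text
time: 21.3
tool_pos: [0.5352, -0.3332, 0.2196]
tcp_rot: [-2.184, -2.258, 0.0]
wrist_force: [0.4, 1.1, 0.0]
width: 0.996
time: 22.42
tool_pos: [0.5432, -0.5832, 0.3987]
tcp_rot: [-2.184, -2.256, -0.001]
wrist_force: [0.4, 0.9, -0.4]
width: 0.998
t22.43 tcp [ 0.5432 -0.5832  0.3987] jaw 0.032 tilt [-0.0007  0.0015] F [ 0.4  0.9 -0.4] w 0.998 q [-0.85  0.5   1.3   0.    1.35 -0.88]
tool x,y in world [-0.032  0.999  0.001] [ 0.999  0.032 -0.001]
```

View pics/m_tc.png

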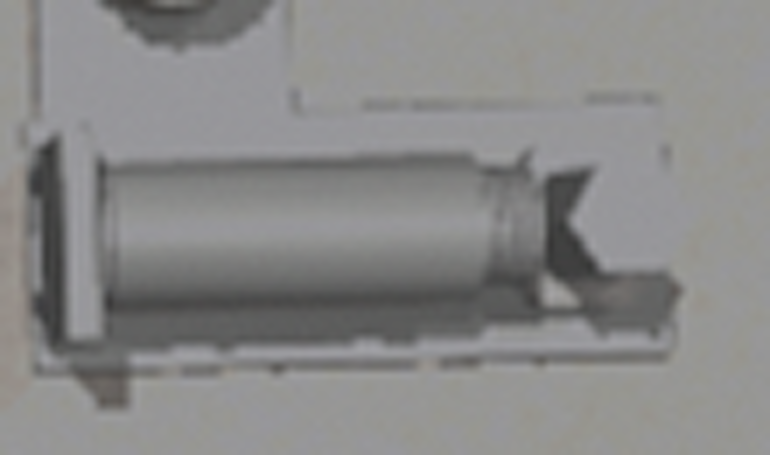

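View pics/o_mt.png

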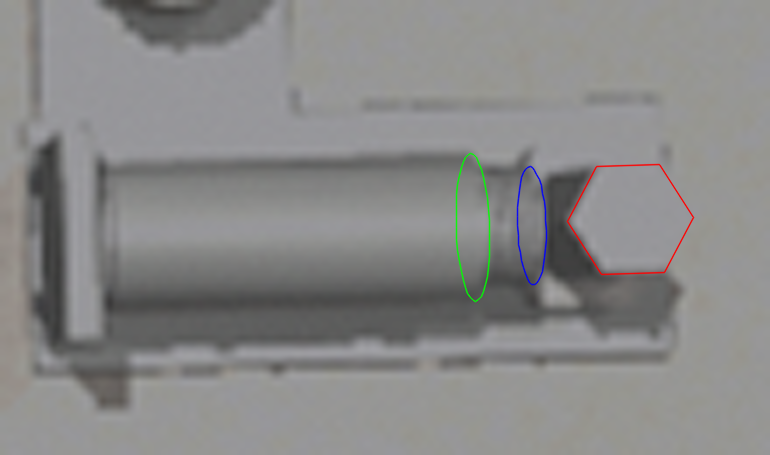

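View pics/o_ms.png

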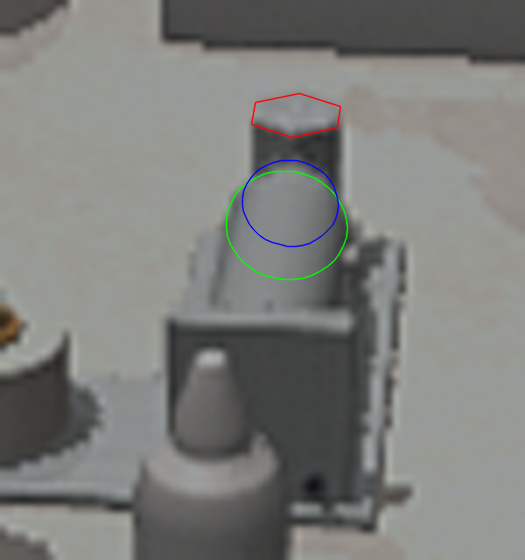

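View pics/m_t.png

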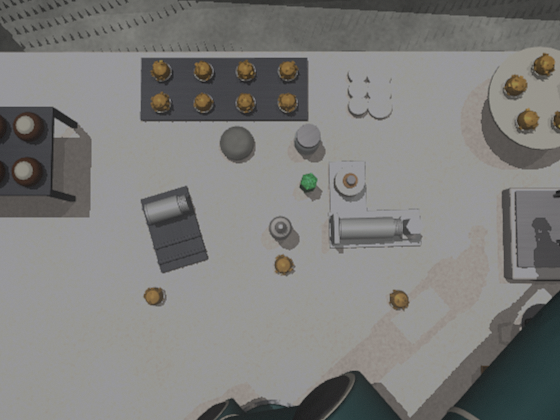

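Keeper and tin both match the predicted outlines. To settle how close the base is to the stop, I'll measure the base/stop end in an enlarged crop.

```bash
python3 - <<'E'
from h import *
p=[0.5328,-0.2422,1.603]
t=cv2.imread('pics/m_t.png'); t0=cv2.imread('pics/top0.png')
def enh(im): return np.clip((im.astype(float)-60)*1.7,0,255).astype(np.uint8)
a=enh(cv2.resize(t[212:247,328:350],None,fx=16,fy=16,interpolation=0))
b=enh(cv2.resize(t[212:247,385:407],None,fx=16,fy=16,interpolation=0))
cv2.imwrite('pics/n.png',np.hstack([a,b]))
f=lambda L,x0:np.round((proj('top',w(p,[L]))[0]-[x0,212]+.5)*16).tolist()
for n,L in dict(stopedge=(85,0,88),base_top=(85,0,80),rim3=(82,0,80)).items(): print(n,f(L,328))
for n,L in dict(bodyend=(-45,0,80),capend_top=(-65,0,75),capend_side=(-65,20,55)).items(): print(n,f(L,385), '3mm off:',f((L[0]-3,L[1],L[2]),385))
E
```

```text
stopedge [184.0, 265.0]
base_top [177.0, 267.0]
rim3 [197.0, 266.0]
bodyend [159.0, 240.0] 3mm off: [179.0, 239.0]
capend_top [288.0, 237.0] 3mm off: [309.0, 237.0]
capend_side [261.0, 378.0] 3mm off: [282.0, 378.0]
```

View pics/n.png

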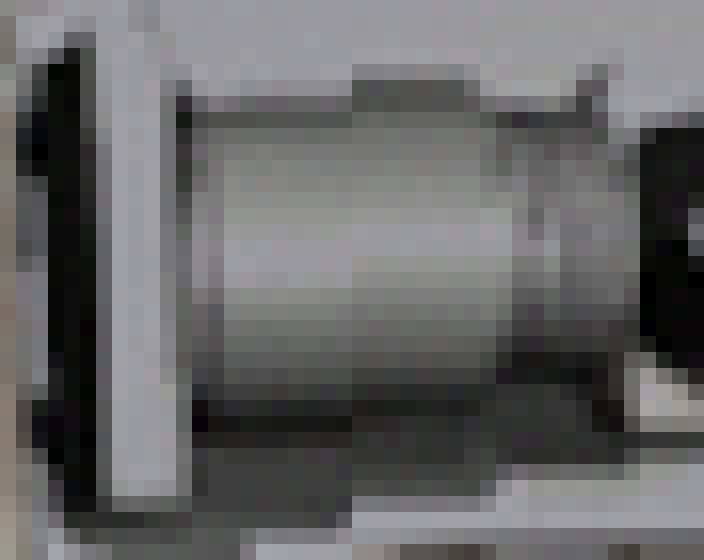

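The body/cap edge is at x=160 (predicted 159) and the cap end at 288 (predicted 288), in 16x pixels where 1 mm is about 7. So the tin is home to within measurement, and it was released while still pressed against the stop. The short tin and the bystanders are at the same pixels as in the first picture. I'll hand the job in.

```bash
python3 -c "
from workcell import bot
print(bot.finish_job()); print(bot.read_state()['time'])"
```

```text
the job is handed in; nothing more can be done
None
the job is handed in; nothing more can be done
```

The long tin is in the V, base against the back stop, and the silver keeper bar stands on the floor of the six-sided pocket. I handed the job in at about 22.5 s with the gripper well clear; no verdict is reported.

**Tin:**
- I lowered it into the V and pushed it along until it met the stop at the predicted place, with about 18 N at the end. I let go while it was still pressed forward.
- In the last enlarged crop, the body/cap edge and the cap end were within about 0.2 mm of the predicted home position. The camera calibration is only good to about 2 mm, so the force reading is the stronger evidence.

**Keeper:**
- It slid into the pocket without resistance and touched the floor at TCP z 0.2208 (0.221 expected). It stayed upright after I let go, and its top outline matched in both cameras.

**Other checks:**
- The short tin, the green lookalike and the other bystanders sit at the same pixels as in the first picture.
- No check failed. The only disagreement was 1–2 mm between the two cameras when I first located the tin in the rack, which the grasp absorbed.

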